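# Build up a work rest and lay the green stem in it

### The arm

A 6-joint arm with a two-finger parallel gripper is mounted at the origin on the work surface; the furniture and walls round the work are solid. World frame = base frame: x ahead of the robot, y to its left, z up, the work surface at z = 0. Lengths are in m, angles in rad, forces in N, time in s.
With the tool pointing down it reaches from about 0.3 to 1 m from the base axis. Payload 5.1 kg.
Tool frame: the origin (TCP) lies on the centre line of the jaws, within the pads' length; the fingertips stand 22 mm ahead of it and the grasp point (between the pads) lies 3 mm ahead of it; y points along the fingers, z is the direction in which the jaws open and shut, and the axes are right-handed (so a half turn about y gives the same grasp; the last joint's range is limited). The gripper opens to 95 mm and grips with 3 to 60 N. Pads are 20 mm wide; open, the fingers measure 119 mm over their backs; the gripper's body (75 mm by 180 mm) begins 59 mm behind the grasp point.
Start: joints at [1.088, 0.124, 1.65, -0, 1.367, -0.083], TCP at [0.253, 0.599, 0.237] pointing down, gripper open.
Joint ranges: [-2.61, 2.61], [-1.02, 2.33], [0.03, 2.71], [-1.35, 4.49], [0.32, 2.68], [-2.91, 2.91]. Speed limits (rad/s): [2.57, 2.57, 3.14, 3.14, 3.14, 3.14].

### API

Orientations are given as a unit quaternion [x, y, z, w].
In Python, from bench import status, grab_frame, calibration, workorder gives the robot as it stands.
- The arm moves only by the tool jog_arm, never from a script. Its argument "series" is a list of rows, each an object with "twist": the turn, a rotation vector about the tool's x, y, z in degrees, a list of three; "slide": the shift along the tool's x, y, z in m, a list of three; "claw": the finger opening in m, from 0 to 0.0951. In form: [{"twist": [wx, wy, wz], "slide": [dx, dy, dz], "claw": claw}, ...]. A call has 1 to 12 rows; each row is the pose to reach, as a shift and turn from the pose measured when the call began, along the tool's axes at that moment; what a row does not reach only later rows make up. A row lasts 1/12 s, in which the tool goes at most 41.7 mm and 7.16 degrees, less where a joint would pass 70% of its speed; a pose out of reach is approached as far as the arm can. A call with a gripper value outside its range is refused whole. The fingers move at their own pace and stop on an object; "force" is the grip in N (left out, the last holds). Time passes only in rows, so rows that repeat a pose let the fingers close. It gives the time, the measured TCP pose, the force and the opening at its end, in the units of the state.
- status.observe(): the state, without advancing time (a new reading comes with each control period).
- grab_frame(name): name is "scene" or "top"; returns (picture, depth): 384x512x3 uint8, red, green, blue; 384x512 float32, m along the optical axis (not along the pixel's ray), 0 where there is no reading.
- calibration(name): a dict with "K" (3x3 intrinsics, pixels), "rvec" (rotation vector, rad) and "tvec" (3), from world to camera coordinates, as OpenCV has them. Camera axes: x right, y down, z forward; pixel columns grow to the right and rows downward; lengths in m; the calibration is good to about 2 mm. A picture is of the moment at which its call begins. calibration takes no time and is no camera call.
- workorder.finish_job(): hands the job in, once; it reports no verdict.
The state is a dict: "time": time; "joints": joint angles; "joint_velocities": joint speeds; "tau": joint torques, N m; "eef_pos": TCP position; "tool_rot": TCP orientation; "ft_force": force on the tool from outside, world axes, zero at the start; "moment": the same for the moment, N m; "opening": finger opening in m.
Only numpy, scipy, OpenCV 4.12 (cv2) and the standard library are available. Lean on these libraries where they do the work, as an engineer would, in place of code of your own. Each camera call takes 0.05 s, during which the arm holds its last target. There are 200 camera calls.

### The job

Build the work rest up on the blue base plate, from the bottom: first the drilled metal block, then the wooden block, then the orange saddle with its notches upward, each centred over the plate and squared up lengthwise with it. Then lay the long green stem in both notches of the saddle, its middle over the saddle's middle, let go, and leave the other things on the bench where they are.

Things in the scene. Friction and masses are not known exactly. Their poses are not given: they have to be found in the camera images.
- base_plate: Flat blue steel plate with a dark rubber mat let into its top and a screw in each corner, 80 (x) x 140 (y) x 12 mm high, fixed to the bench; the foot of the work rest. Origin: centre of its underside; the stack stands on its top face, 12 mm above the origin. z points up, y along its length.
- metal_block_c (a point): Light silvery aluminium set-up block with round dark holes, 50 (x) x 110 (y) x 26 mm high, 0.28 to 0.49 kg, loose, lying flat. The point is its centre, 13 mm above its underside. z is up, y along its length.
- wood_block_c (a point): Brown wooden packing block, 50 (x) x 110 (y) x 38 mm high, about 0.16 kg, loose, lying flat. The point is its centre, 19 mm above its underside. z is up, y along its length.
- saddle_c (a point): Orange saddle, 0.18 kg, loose: body 50 (x) x 110 (y) x 24 mm high, with a 58 mm wide, 14 mm thick, 54 mm high upright across each end. Each has a flaring notch open upward, floor 32 mm wide, 36 mm above the underside. Grip the body across x, half-way between the uprights. The point is the body's centre, 12 mm above the underside. z is up, y along its length.
- stem_c (a point): Long pale green moulded stem, tapered along its length, 25 (x) x 201 (y) x 34 mm high at its thick end and about 22 mm at its middle, about 0.06 kg, loose, lying flat. The point is at its middle, 17 mm above its underside; grip it across x there. z is up, y along its length.
- green_handle_c (a point): Bystander, not part of the stack: shorter green moulded handle with a narrow waist, 37 x 149 x 35 mm, loose. The point is its centre, 17 mm above its underside.
- brass_coupler_c (a point): Bystander: small brass-coloured hose coupler, 23 x 62 x 24 mm, loose. The point is its centre, 12 mm above its underside.
- steel_coupler_c (a point): Bystander: small silver-coloured hose coupler, 23 x 62 x 24 mm, loose. The point is its centre, 12 mm above its underside.
- cream_plug_c (a point): Bystander: round cream-coloured hollow plug, 61 mm wide, 28 mm high, loose. The point is its centre, 14 mm above its underside. Close to its right is the tall blue crate, solid and about 0.3 m high, with its near left corner at about x 0.59, y -0.14 m; a grey drawer cabinet 0.24 m high stands at the far right (x 0.32 to 0.52, y below -0.38 m). Carry things clear of both.

How it is judged:
On the way, in this order (a step that is already met when the one before it is completed fails the run):
1. The drilled metal block lies on the middle of the blue base plate (horizontal distance between metal_block_c and base_plate below 0.015 m and z of metal_block_c in the frame of base_plate between 0.021 and 0.029 m and angle between the y axis of metal_block_c and the y axis of base_plate, either way round below 0.21 rad and angle between metal_block_c's own z axis and vertical below 0.08 rad), for 0.2 s.
2. The wooden block lies on the metal block (horizontal distance between wood_block_c and base_plate below 0.015 m and z of wood_block_c in the frame of base_plate between 0.053 and 0.061 m and angle between the y axis of wood_block_c and the y axis of base_plate, either way round below 0.21 rad and angle between wood_block_c's own z axis and vertical below 0.08 rad), for 0.2 s.
3. The orange saddle stands upright on the wooden block (horizontal distance between saddle_c and base_plate below 0.015 m and z of saddle_c in the frame of base_plate between 0.084 and 0.092 m and angle between the y axis of saddle_c and the y axis of base_plate, either way round below 0.21 rad and angle between saddle_c's own z axis and vertical below 0.08 rad), for 0.2 s.
4. The long green stem lies in both notches of the saddle (x of stem_c in the frame of saddle_c between -0.01 and 0.01 m and y of stem_c in the frame of saddle_c between -0.025 and 0.025 m and z of stem_c in the frame of saddle_c between 0.036 and 0.046 m and angle between the y axis of stem_c and the y axis of saddle_c, either way round below 0.15 rad and angle between stem_c's own z axis and vertical below 0.15 rad), for 0.2 s.
At the end, for the whole second after the job is handed in: Metal block, wood block and saddle stacked flat in this order on the plate, each centre within 15 mm of the plate's seen from above, length within 12 deg; stem on both notch floors, its middle within 10 mm across and 25 mm along, 8 deg of the saddle's; all released and at rest (all of step 1 and all of step 2 and all of step 3 and all of step 4 and linear speed of each of metal_block, wood_block, saddle, stem below 0.02 m/s); the robot touches nothing.
It fails at once if A bystander (green handle, brass or steel coupler, cream plug) is moved by more than 25 mm (distance of any of green_handle_c, brass_coupler_c, steel_coupler_c, cream_plug_c from where it was at the start of the episode above 0.025 m).
It also fails if it takes over 128 s, if anything falls off the work surface, if the arm or the gripper's body presses on something with over 40 N, if the wrist force passes 120 N, or if a joint passes its speed limit or range.

## Working session

There is one attempt and no reset: what is moved stays moved. The work goes in short steps, Python scripts to look and compute and a tool call to move; the robot and the scene stay as the last step left them, time stands still between calls to the robot, and variables do not carry over. Pictures are saved under pics/ and viewed, about 12 in all and at most 16, crops included, and the job is handed in when it is done.

Besides the shell and the picture viewer there is one more tool, called in YAML: its name, and indented under it one key for each argument. jog_arm: Moves the arm, as the interface text tells. Its arguments: {"type":"object","properties":{"series":{"type":"array","items":{"type":"object","properties":{"twist":{"type":"array","items":{"type":"number"}},"slide":{"type":"array","items":{"type":"number"}},"claw":{"type":"number"}}}},"force":{"type":"number"}},"required":["series"]}

```bash
ls; mkdir -p pics
cat > h.py <<'E'
import numpy as np, cv2
from scipy.spatial.transform import Rotation as R
from bench import status, grab_frame, calibration, workorder
def cal(n):
    c=calibration(n); return np.array(c['K']),cv2.Rodrigues(np.array(c['rvec'],float))[0],np.array(c['tvec'],float).reshape(3)
def cloud(n,d):
    K,Rm,t=cal(n); v,u=np.indices(d.shape)
    p=np.stack([(u-K[0,2])/K[0,0]*d,(v-K[1,2])/K[1,1]*d,d],-1)
    w=(p-t)@Rm; w[d<=0]=np.nan; return w
def save(n,im,s=1.5): cv2.imwrite(f'pics/{n}.png',cv2.resize(im[...,::-1],None,fx=s,fy=s))
E
python3 - <<'E'
from h import *
s=status.observe(); print({k:np.round(v,3) for k,v in s.items()})
for n in('scene','top'):
    im,d=grab_frame(n); save(n+'0',im); np.savez(f'{n}0.npz',im=im,d=d)
    K,Rm,t=cal(n); print(n,K.round(1).tolist(),'campos',(-Rm.T@t).round(3),'axis',Rm[2].round(3)); print((d>0).mean())
E
```

```text
pics
{'time': np.float64(0.0), 'joints': array([ 1.088,  0.125,  1.652, -0.   ,  1.368, -0.083]), 'joint_velocities': array([-0.001, -0.001,  0.001,  0.001,  0.001, -0.001]), 'tau': array([  0.   , -41.76 , -35.993,   0.077,   0.049,  -0.   ]), 'eef_pos': array([0.253, 0.598, 0.235]), 'tool_rot': array([ 0.694, -0.141,  0.14 , -0.692]), 'ft_force': array([-0.181, -0.495,  0.679]), 'moment': array([ 0.009,  0.01 , -0.016]), 'opening': np.float64(0.095)}
scene [[403.2, 0.0, 259.5], [0.0, 403.2, 193.2], [0.0, 0.0, 1.0]] campos [ 0.018 -0.756  0.58 ] axis [ 0.524  0.708 -0.474]
0.9231109619140625
top [[415.8, 0.0, 255.6], [0.0, 415.8, 190.3], [0.0, 0.0, 1.0]] campos [0.529 0.032 0.932] axis [ 0.086  0.004 -0.996]
0.99609375
```

View pics/scene0.png

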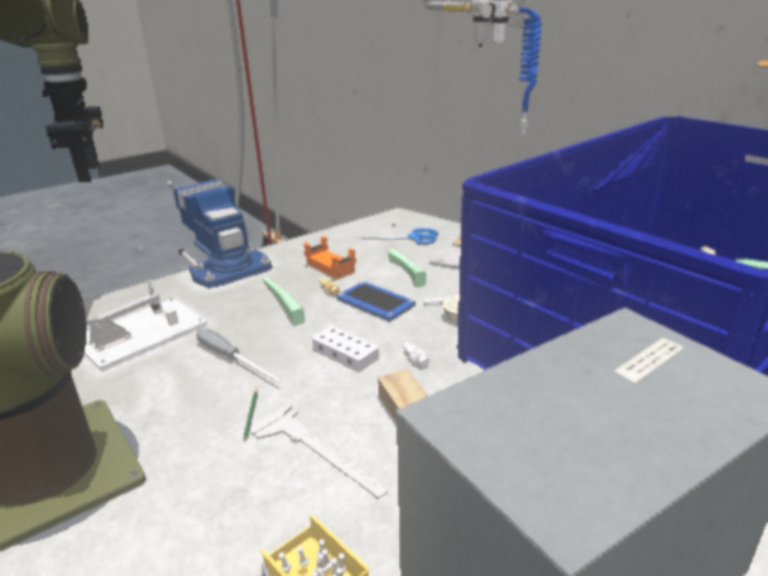

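View pics/top0.png

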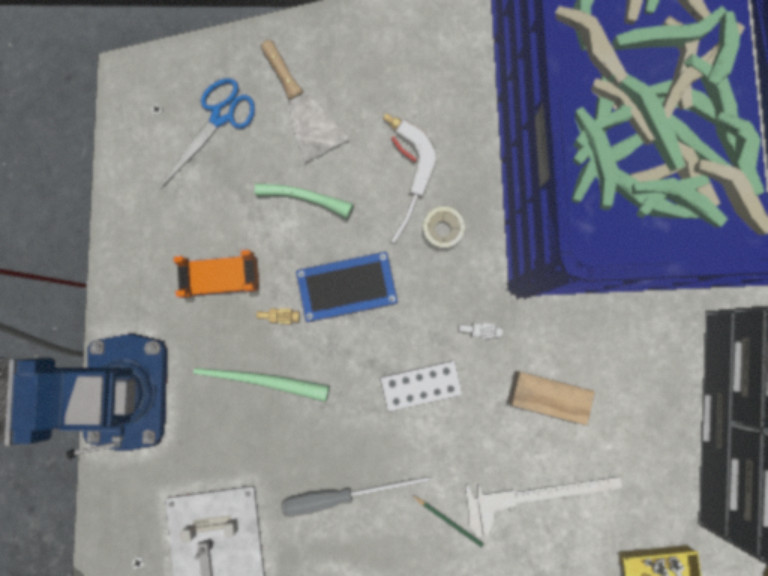

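The top view (up = +x, left = +y) shows, in 768-wide pixels: plate (347,287), metal block (421,386), wood (552,398), saddle (217,275) and stem (195–328, 372–392). The bystanders are the handle (303,200), brass coupler (280,316), steel coupler (481,330) and plug (443,227). The scene view agrees.

```bash
cat >> h.py <<'E'
def rect(P):
    (c,(a,b),th)=cv2.minAreaRect(P.astype(np.float32))
    if a<b: a,b,th=b,a,th+90
    th=(th+90)%180-90   # long axis vs +x, deg
    return np.round(c,4),np.round([a,b],4),round(th,1)
def raypts(n,mask,z):
    K,Rm,t=cal(n); v,u=np.nonzero(mask); r=np.stack([(u-K[0,2])/K[0,0],(v-K[1,2])/K[1,1],np.ones(len(u))],-1)@Rm
    C=-Rm.T@t; return (C+r*((z-C[2])/r[:,2])[:,None])[:,:2]
E
python3 - <<'E'
from h import *
f=np.load('top0.npz'); im,d=f['im'],f['d']; w=cloud('top',d)
print('bench z',np.nanmedian(w[230:320,60:100,2] if 0 else w[220:240,150:250,2]))
hsv=cv2.cvtColor(im,cv2.COLOR_RGB2HSV)
B={'plate':(190,160,270,220,.012),'metal':(248,235,312,280,.026),'wood':(332,240,402,290,.038),'saddle':(108,160,180,205,.054),'stem':(120,238,225,272,.02),
'handle':(165,115,240,150,.03),'brass':(165,200,203,220,.024),'steel':(300,208,340,230,.024),'plug':(278,132,314,170,.028)}
for n,(a,b,c,e,h) in B.items():
    m=np.zeros(d.shape,bool); m[b:e,a:c]=1
    W=w[...,2]
    hi=np.nanpercentile(W[m],[50,90,97]); 
    mm=m&(W>(0.006 if h<.02 or n in('stem','handle','brass','steel') else h-.008))
    P=w[mm][:,:2]; print(n,'z',hi.round(3),'cloud',mm.sum(),rect(P))
    S,H=hsv[...,1],hsv[...,0]
    cm={'plate':(H>100)&(H<130)&(S>100),'metal':None,'wood':(H>5)&(H<25)&(S>50),'saddle':(H<15)&(S>150),'stem':(H>40)&(H<80)&(S>50),'handle':(H>40)&(H<80)&(S>50)}.get(n)
    if cm is not None: print('   colour ray',rect(raypts('top',m&cm,h)))
    if n=='saddle':
        mm=m&(W>.047); Q=w[mm][:,:2]; print('  uprights',rect(Q))
    if n=='stem':
        Q=w[m&cm]; c0,_,th=rect(Q[:,:2]); u=np.array([np.cos(np.radians(th)),np.sin(np.radians(th))]); s=(Q[:,:2]-c0)@u; x=(Q[:,:2]-c0)@[-u[1],u[0]]
        for k in np.arange(-.1,.1,.02):
            q=(s>=k)&(s<k+.02); print('   s',round(k+.01,3),'x',x[q].min().round(4),x[q].max().round(4),'z',np.percentile(Q[q,2],[50,95]).round(3))
s=status.observe(); print(R.from_quat(s['tool_rot']).as_matrix().round(3))
E
```

```text
bench z -0.000518227791577042
plate z [0.003 0.013 0.015] cloud 2337 (array([0.6114, 0.0996]), array([0.1829, 0.0932]), -77.4)
   colour ray (array([0.6064, 0.0913]), array([0.1364, 0.077 ]), -77.6)
metal z [0.001 0.027 0.028] cloud 1192 (array([ 0.4623, -0.0188]), array([0.1099, 0.0503]), -76.8)
wood z [0.001 0.039 0.04 ] cloud 1237 (array([ 0.4478, -0.2049]), array([0.1106, 0.0499]), 75.9)
   colour ray (array([ 0.4485, -0.204 ]), array([0.1114, 0.0488]), 75.0)
saddle z [0.001 0.035 0.051] cloud 134 (array([0.6203, 0.2791]), array([0.1099, 0.0571]), -84.3)
   colour ray (array([0.62  , 0.2765]), array([0.1093, 0.057 ]), -84.0)
  uprights (array([0.6203, 0.2791]), array([0.1099, 0.0571]), -84.3)
stem z [0.    0.026 0.031] cloud 724 (array([0.4689, 0.2141]), array([0.1993, 0.0226]), 79.1)
   colour ray (array([0.4684, 0.2127]), array([0.1929, 0.0185]), 79.4)
   s -0.09 x -0.0087 0.0092 z [0.031 0.035]
   s -0.07 x -0.0085 0.0089 z [0.032 0.034]
   s -0.05 x -0.0082 0.0071 z [0.03  0.032]
   s -0.03 x -0.0081 0.0064 z [0.028 0.031]
   s -0.01 x -0.0074 0.0055 z [0.025 0.028]
   s 0.01 x -0.0058 0.0054 z [0.023 0.025]
   s 0.03 x -0.0041 0.0064 z [0.02  0.023]
   s 0.05 x -0.0021 0.0063 z [0.018 0.02 ]
   s 0.07 x -0.0005 0.0078 z [0.015 0.018]
   s 0.09 x 0.0034 0.0082 z [0.014 0.015]
handle z [-0.     0.023  0.03 ] cloud 567 (array([0.737 , 0.1567]), array([0.1481, 0.0282]), 75.6)
   colour ray (array([0.735, 0.155]), array([0.1422, 0.0211]), 76.3)
brass z [0.    0.021 0.023] cloud 244 (array([0.5622, 0.1858]), array([0.0725, 0.0284]), -73.9)
steel z [0.    0.02  0.023] cloud 236 (array([ 0.5438, -0.1057]), array([0.0621, 0.0225]), 82.3)
plug z [0.    0.027 0.029] cloud 378 (array([ 0.6943, -0.0511]), array([0.0596, 0.0584]), 89.7)
[[ 0.921 -0.001  0.389]
 [-0.389 -0.002  0.921]
 [-0.    -1.    -0.002]]
```

Sizes and heights match what was given. Now a helper to convert targets into tool-frame jogs.

```bash
cat >> h.py <<'E'
def go(*targets):
    """targets: (x,y,z,jaw yaw deg) -> slide, twist in current tool axes"""
    s=status.observe(); p=s['eef_pos']; M=R.from_quat(s['tool_rot']).as_matrix()
    print('t',round(s['time'],2),'p',np.round(p,4),'yaw',round(np.degrees(np.arctan2(M[1,2],M[0,2])),2),'y',M[:,1].round(3),'open',round(s['opening'],4),'F',np.round(s['ft_force'],1),'j',np.round(s['joints'],2))
    y0=np.degrees(np.arctan2(M[1,2],M[0,2]))
    for x,y,z,a in targets:
        a=y0+(a-y0+90)%180-90; c,sn=np.cos(np.radians(a)),np.sin(np.radians(a))
        T=np.array([[sn,0,c],[-c,0,sn],[0,-1,0]]); 
        print((x,y,z,round(a,1)),'slide',(M.T@(np.array([x,y,z])-p)).round(4),'twist',np.degrees(R.from_matrix(M.T@T).as_rotvec()).round(2))
E
python3 -c "
from h import *
go((.3,.25,.3,40),(.462,-.019,.15,13.2),(.462,-.019,.028,13.2))"
```

```text
t 0.1 p [0.2528 0.5982 0.2355] yaw 67.09 y [-0.001 -0.002 -1.   ] open 0.0952 F [-0.1 -0.   0.7] j [ 1.09  0.12  1.65 -0.    1.37 -0.08]
(0.3, 0.25, 0.3, np.float64(40.0)) slide [ 0.179  -0.0639 -0.3025] twist [1.100e-01 2.709e+01 2.000e-02]
(0.462, -0.019, 0.15, np.float64(13.2)) slide [ 0.433   0.0864 -0.487 ] twist [1.000e-01 5.389e+01 4.000e-02]
(0.462, -0.019, 0.028, np.float64(13.2)) slide [ 0.433   0.2084 -0.4868] twist [1.000e-01 5.389e+01 4.000e-02]
```

jog_arm:
  series:
    - {"twist":[0,7,0],"slide":[0.02,-0.03,-0.03],"claw":0.095}
    - {"twist":[0,14,0],"slide":[0.04,-0.064,-0.065],"claw":0.095}
    - {"twist":[0,21,0],"slide":[0.06,-0.064,-0.1],"claw":0.095}
    - {"twist":[0,27,0],"slide":[0.08,-0.064,-0.135],"claw":0.095}
    - {"twist":[0,27,0],"slide":[0.1,-0.064,-0.17],"claw":0.095}
    - {"twist":[0,27,0],"slide":[0.12,-0.064,-0.203],"claw":0.095}
    - {"twist":[0,27,0],"slide":[0.14,-0.064,-0.236],"claw":0.095}
    - {"twist":[0,27,0],"slide":[0.16,-0.064,-0.27],"claw":0.095}
    - {"twist":[0,30,0],"slide":[0.18,-0.064,-0.303],"claw":0.095}
    - {"twist":[0,36,0],"slide":[0.21,-0.05,-0.32],"claw":0.095}
    - {"twist":[0,42,0],"slide":[0.24,-0.03,-0.34],"claw":0.095}
    - {"twist":[0,48,0],"slide":[0.27,-0.02,-0.36],"claw":0.095}
  force: 40

```text
time: 1.1
eef_pos: [0.361, 0.1598, 0.2542]
tool_rot: [0.576, -0.412, 0.411, -0.574]
ft_force: [0.5, 1.2, -1.2]
opening: 0.095
```

```bash
python3 -c "
from h import *
go((.462,-.019,.1,13.2),(.462,-.019,.028,13.2))"
```

```text
t 1.1 p [0.361  0.1598 0.2542] yaw 18.81 y [-0.002 -0.002 -1.   ] open 0.095 F [ 0.5  1.2 -1.2] j [ 0.28 -0.5   2.16 -0.    1.48 -0.05]
(0.462, -0.019, 0.1, np.float64(13.2)) slide [0.2016 0.1544 0.0383] twist [0.12 5.61 0.08]
(0.462, -0.019, 0.028, np.float64(13.2)) slide [0.2015 0.2264 0.0385] twist [0.12 5.61 0.08]
```

jog_arm:
  series:
    - {"twist":[0.1,5.6,0.1],"slide":[0.04,0.02,0.008],"claw":0.095}
    - {"twist":[0.1,5.6,0.1],"slide":[0.075,0.04,0.015],"claw":0.095}
    - {"twist":[0.1,5.6,0.1],"slide":[0.11,0.06,0.022],"claw":0.095}
    - {"twist":[0.1,5.6,0.1],"slide":[0.145,0.08,0.028],"claw":0.095}
    - {"twist":[0.1,5.6,0.1],"slide":[0.175,0.1,0.033],"claw":0.095}
    - {"twist":[0.1,5.6,0.1],"slide":[0.195,0.12,0.037],"claw":0.095}
    - {"twist":[0.1,5.6,0.1],"slide":[0.2016,0.14,0.0385],"claw":0.095}
    - {"twist":[0.1,5.6,0.1],"slide":[0.2016,0.154,0.0385],"claw":0.095}
    - {"twist":[0.1,5.6,0.1],"slide":[0.2016,0.154,0.0385],"claw":0.095}
    - {"twist":[0.1,5.6,0.1],"slide":[0.2016,0.154,0.0385],"claw":0.095}

```text
time: 1.93
eef_pos: [0.4612, -0.0189, 0.0994]
tool_rot: [0.555, -0.44, 0.438, -0.554]
ft_force: [0.3, -0.2, 0.1]
opening: 0.0948
```

```bash
python3 -c "
from h import *
go((.462,-.019,.028,13.2))
im,d=grab_frame('top'); save('top1',im[130:360,200:440],2.5)"
```

```text
t 1.93 p [ 0.4612 -0.0189  0.0994] yaw 13.2 y [-0.003  0.001 -1.   ] open 0.0948 F [ 0.3 -0.2  0.1] j [-0.16 -0.17  2.18  0.    1.13 -0.39]
(0.462, -0.019, 0.028, np.float64(13.2)) slide [0.0004 0.0714 0.001 ] twist [ 0.17 -0.   -0.09]
```

View pics/top1.png

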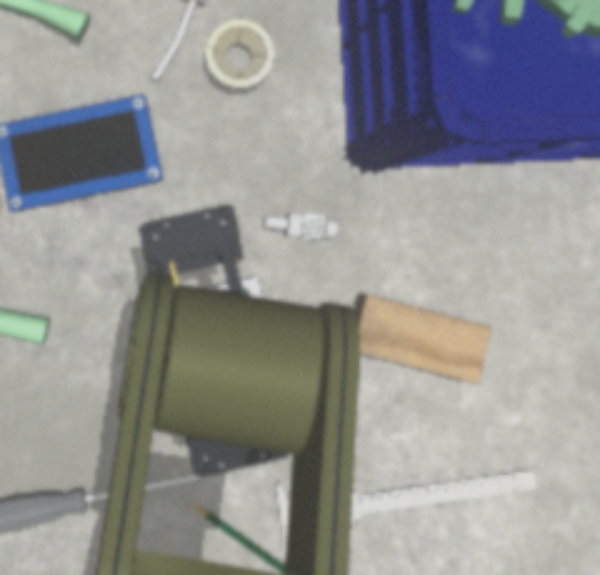

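The view shows the gripper body centred over the metal block (around 195,340), aligned with it and clear of the wood. Going down to grip.

jog_arm:
  series:
    - {"twist":[0.2,0,-0.1],"slide":[0,0.02,0.001],"claw":0.095}
    - {"twist":[0.2,0,-0.1],"slide":[0,0.04,0.001],"claw":0.095}
    - {"twist":[0.2,0,-0.1],"slide":[0,0.055,0.001],"claw":0.095}
    - {"twist":[0.2,0,-0.1],"slide":[0,0.066,0.001],"claw":0.095}
    - {"twist":[0.2,0,-0.1],"slide":[0,0.0714,0.001],"claw":0.095}
    - {"twist":[0.2,0,-0.1],"slide":[0,0.0714,0.001],"claw":0.07}
    - {"twist":[0.2,0,-0.1],"slide":[0,0.0714,0.001],"claw":0.055}
    - {"twist":[0.2,0,-0.1],"slide":[0,0.0714,0.001],"claw":0.045}
    - {"twist":[0.2,0,-0.1],"slide":[0,0.0714,0.001],"claw":0.04}
    - {"twist":[0.2,0,-0.1],"slide":[0,0.0714,0.001],"claw":0.04}
    - {"twist":[0.2,0,-0.1],"slide":[0,0.0714,0.001],"claw":0.04}
  force: 40

```text
time: 2.9
eef_pos: [0.4635, -0.0186, 0.0298]
tool_rot: [-0.554, 0.438, -0.44, 0.555]
ft_force: [-1.4, -0.1, 0.8]
opening: 0.0606
```

```bash
python3 -c "
from h import *
go((.462,-.019,.1,13.2),(.6065,.0915,.1,12.4),(.6065,.0915,.0405,12.4))"
```

```text
t 2.9 p [ 0.4635 -0.0186  0.0298] yaw 13.22 y [ 0.004 -0.001 -1.   ] open 0.0606 F [-1.4 -0.1  0.8] j [-0.16 -0.06  2.22 -0.    0.98 -0.39]
(0.462, -0.019, 0.1, np.float64(13.2)) slide [ 0.0001 -0.0702 -0.0012] twist [-0.23  0.02  0.09]
(0.6065, 0.0915, 0.1, np.float64(12.4)) slide [-0.0744 -0.0696  0.1647] twist [-0.23  0.82  0.09]
(0.6065, 0.0915, 0.0405, np.float64(12.4)) slide [-0.0745 -0.0101  0.1645] twist [-0.23  0.82  0.09]
```

jog_arm:
  series:
    - {"slide":[0,0.0018,0],"claw":0.04}
    - {"slide":[0,0.0018,0],"claw":0.04}
    - {"slide":[0,0.0018,0],"claw":0.04}
    - {"slide":[0,0.0018,0],"claw":0.04}
    - {"slide":[0,0.0018,0],"claw":0.04}
    - {"slide":[0,0.0018,0],"claw":0.04}
  force: 40

```text
validation failed for argument at $.se...
```

```bash
python3 -c "
from h import *
go((.462,-.019,.1,13.2),(.6065,.0915,.1,12.4),(.6065,.0915,.0405,12.4))"
```

```text
t 2.9 p [ 0.4635 -0.0186  0.0298] yaw 13.22 y [ 0.004 -0.001 -1.   ] open 0.0606 F [-1.4 -0.1  0.8] j [-0.16 -0.06  2.22 -0.    0.98 -0.39]
(0.462, -0.019, 0.1, np.float64(13.2)) slide [ 0.0001 -0.0702 -0.0012] twist [-0.23  0.02  0.09]
(0.6065, 0.0915, 0.1, np.float64(12.4)) slide [-0.0744 -0.0696  0.1647] twist [-0.23  0.82  0.09]
(0.6065, 0.0915, 0.0405, np.float64(12.4)) slide [-0.0745 -0.0101  0.1645] twist [-0.23  0.82  0.09]
```

All three keys are needed in each row.

jog_arm:
  series:
    - {"twist":[0,0,0],"slide":[0,0.0018,0],"claw":0.04}
    - {"twist":[0,0,0],"slide":[0,0.0018,0],"claw":0.04}
    - {"twist":[0,0,0],"slide":[0,0.0018,0],"claw":0.04}
    - {"twist":[0,0,0],"slide":[0,0.0018,0],"claw":0.04}
    - {"twist":[0,0,0],"slide":[0,0.0018,0],"claw":0.04}
    - {"twist":[0,0,0],"slide":[0,0.0018,0],"claw":0.04}
  force: 40

```text
time: 3.4
eef_pos: [0.4633, -0.0188, 0.0281]
tool_rot: [-0.554, 0.438, -0.44, 0.555]
ft_force: [-2.5, -1.5, 3.0]
opening: 0.0497
```

```bash
python3 -c "
from h import *
go((.4635,-.0186,.11,13.2),(.6065,.0915,.11,12.4),(.6065,.0915,.0405,12.4))"
```

```text
t 3.4 p [ 0.4633 -0.0188  0.0281] yaw 13.23 y [ 0.003 -0.001 -1.   ] open 0.0497 F [-2.5 -1.5  3. ] j [-0.16 -0.06  2.22 -0.    0.98 -0.39]
(0.4635, -0.0186, 0.11, np.float64(13.2)) slide [ 0.     -0.0819  0.0005] twist [-0.18  0.03  0.1 ]
(0.6065, 0.0915, 0.11, np.float64(12.4)) slide [-0.0744 -0.0815  0.1649] twist [-0.18  0.83  0.1 ]
(0.6065, 0.0915, 0.0405, np.float64(12.4)) slide [-0.0745 -0.012   0.1647] twist [-0.18  0.83  0.1 ]
```

jog_arm:
  series:
    - {"twist":[0,0,0],"slide":[0,-0.015,0],"claw":0.04}
    - {"twist":[0,0,0],"slide":[0,-0.045,0],"claw":0.04}
    - {"twist":[-0.2,0.4,0.1],"slide":[0,-0.075,0.005],"claw":0.04}
    - {"twist":[-0.2,0.8,0.1],"slide":[-0.01,-0.082,0.025],"claw":0.04}
    - {"twist":[-0.2,0.8,0.1],"slide":[-0.024,-0.082,0.055],"claw":0.04}
    - {"twist":[-0.2,0.8,0.1],"slide":[-0.039,-0.082,0.087],"claw":0.04}
    - {"twist":[-0.2,0.8,0.1],"slide":[-0.054,-0.082,0.12],"claw":0.04}
    - {"twist":[-0.2,0.8,0.1],"slide":[-0.066,-0.082,0.146],"claw":0.04}
    - {"twist":[-0.2,0.8,0.1],"slide":[-0.073,-0.075,0.161],"claw":0.04}
    - {"twist":[-0.2,0.8,0.1],"slide":[-0.0745,-0.055,0.1648],"claw":0.04}
    - {"twist":[-0.2,0.8,0.1],"slide":[-0.0745,-0.035,0.1648],"claw":0.04}
    - {"twist":[-0.2,0.8,0.1],"slide":[-0.0745,-0.03,0.1648],"claw":0.04}

```text
time: 4.4
eef_pos: [0.6031, 0.0919, 0.0528]
tool_rot: [0.553, -0.445, 0.44, -0.549]
ft_force: [-2.1, -0.9, -5.4]
opening: 0.0496
```

```bash
python3 -c "
from h import *
go((.6065,.0915,.0405,12.4))
im,d=grab_frame('scene'); save('sc1',im[130:280,150:330],4)"
```

```text
t 4.4 p [0.6031 0.0919 0.0528] yaw 12.47 y [-0.009 -0.    -1.   ] open 0.0496 F [-2.1 -0.9 -5.4] j [ 0.06  0.22  1.87  0.    1.06 -0.15]
(0.6065, 0.0915, 0.0405, np.float64(12.4)) slide [0.0012 0.0122 0.0033] twist [ 0.51  0.06 -0.1 ]
```

View pics/sc1.png

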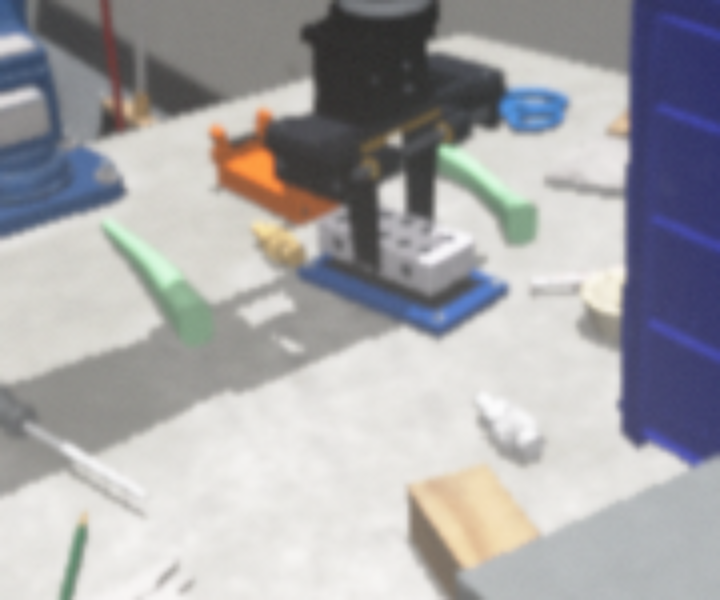

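The block hangs over the plate (about 390,250 in this crop), gripped square. Lowering until it touches.

jog_arm:
  series:
    - {"twist":[0.5,0,-0.1],"slide":[0.001,0.003,0.0033],"claw":0.04}
    - {"twist":[0.5,0,-0.1],"slide":[0.001,0.006,0.0033],"claw":0.04}
    - {"twist":[0.5,0,-0.1],"slide":[0.001,0.009,0.0033],"claw":0.04}
    - {"twist":[0.5,0,-0.1],"slide":[0.001,0.0115,0.0033],"claw":0.04}
    - {"twist":[0.5,0,-0.1],"slide":[0.001,0.0125,0.0033],"claw":0.04}
    - {"twist":[0.5,0,-0.1],"slide":[0.001,0.0125,0.0033],"claw":0.04}
    - {"twist":[0.5,0,-0.1],"slide":[0.001,0.0125,0.0033],"claw":0.04}

```text
time: 5.03
eef_pos: [0.6064, 0.0913, 0.0409]
tool_rot: [-0.551, 0.443, -0.443, 0.551]
ft_force: [-0.0, 0.4, -4.7]
opening: 0.0498
```

```bash
python3 -c "
from h import *
go((.6065,.0915,.0405,12.4))"
```

```text
t 5.03 p [0.6064 0.0913 0.0409] yaw 12.43 y [ 0.  0. -1.] open 0.0498 F [-0.   0.4 -4.7] j [ 0.06  0.24  1.87  0.    1.03 -0.16]
(0.6065, 0.0915, 0.0405, np.float64(12.4)) slide [-0.0002  0.0004  0.0001] twist [-0.01  0.03  0.  ]
```

jog_arm:
  series:
    - {"twist":[0,0,0],"slide":[0,0.001,0],"claw":0.04}
    - {"twist":[0,0,0],"slide":[0,0.0015,0],"claw":0.04}
    - {"twist":[0,0,0],"slide":[0,0.0015,0],"claw":0.04}
    - {"twist":[0,0,0],"slide":[0,0.0015,0],"claw":0.04}

```text
time: 5.37
eef_pos: [0.6069, 0.0913, 0.0402]
tool_rot: [-0.551, 0.443, -0.443, 0.551]
ft_force: [-1.2, 0.4, -1.8]
opening: 0.0498
```

Touching (the weight is coming off). Release.

jog_arm:
  series:
    - {"twist":[0,0,0],"slide":[0,0.0003,0],"claw":0.06}
    - {"twist":[0,0,0],"slide":[0,0,0],"claw":0.08}
    - {"twist":[0,0,0],"slide":[0,0,0],"claw":0.08}
    - {"twist":[0,0,0],"slide":[0,0,0],"claw":0.08}
    - {"twist":[0,0,0],"slide":[0,0,0],"claw":0.085}
    - {"twist":[0,0,0],"slide":[0,0,0],"claw":0.085}
    - {"twist":[0,0,0],"slide":[0,-0.02,0],"claw":0.085}
    - {"twist":[0,0,0],"slide":[0,-0.05,0],"claw":0.085}
    - {"twist":[0,0,0],"slide":[0,-0.08,0],"claw":0.09}
    - {"twist":[0,0,0],"slide":[0,-0.11,0],"claw":0.09}
    - {"twist":[0,0,0],"slide":[0,-0.11,0],"claw":0.09}

```text
time: 6.28
eef_pos: [0.6109, 0.0917, 0.1582]
tool_rot: [-0.548, 0.439, -0.446, 0.554]
ft_force: [2.2, -0.5, 1.4]
opening: 0.0896
```

```bash
python3 -c "
from h import *
go((.47,.05,.16,0),(.448,-.08,.16,-14.3),(.448,-.2045,.12,-14.3),(.448,-.2045,.036,-14.3))"
```

```text
t 6.28 p [0.6109 0.0917 0.1582] yaw 12.44 y [ 0.014  0.001 -1.   ] open 0.0896 F [ 2.2 -0.5  1.4] j [ 0.06  0.11  1.81  0.    1.22 -0.16]
(0.47, 0.05, 0.16, np.float64(0.0)) slide [ 0.0104 -0.0038 -0.1465] twist [-0.79 12.44  0.04]
(0.448, -0.08, 0.16, np.float64(-14.3)) slide [ 0.1326 -0.0042 -0.196 ] twist [-0.79 26.74 -0.06]
(0.448, -0.2045, 0.12, np.float64(-14.3)) slide [ 0.2541  0.0357 -0.2234] twist [-0.79 26.74 -0.06]
(0.448, -0.2045, 0.036, np.float64(-14.3)) slide [ 0.2539  0.1197 -0.2245] twist [-0.79 26.74 -0.06]
```

jog_arm:
  series:
    - {"twist":[-0.8,3,0],"slide":[0.002,-0.003,-0.037],"claw":0.09}
    - {"twist":[-0.8,6,0],"slide":[0.006,-0.003,-0.075],"claw":0.09}
    - {"twist":[-0.8,9,0],"slide":[0.01,-0.004,-0.112],"claw":0.09}
    - {"twist":[-0.8,12,0],"slide":[0.02,-0.004,-0.147],"claw":0.09}
    - {"twist":[-0.8,16,0],"slide":[0.045,-0.004,-0.165],"claw":0.09}
    - {"twist":[-0.8,20,0],"slide":[0.075,-0.004,-0.178],"claw":0.09}
    - {"twist":[-0.8,24,0],"slide":[0.105,-0.004,-0.187],"claw":0.09}
    - {"twist":[-0.8,26.7,0],"slide":[0.135,-0.004,-0.196],"claw":0.09}
    - {"twist":[-0.8,26.7,0],"slide":[0.17,0.005,-0.204],"claw":0.09}
    - {"twist":[-0.8,26.7,0],"slide":[0.205,0.015,-0.212],"claw":0.09}
    - {"twist":[-0.8,26.7,0],"slide":[0.235,0.025,-0.219],"claw":0.09}
    - {"twist":[-0.8,26.7,0],"slide":[0.254,0.0357,-0.2235],"claw":0.09}

```text
time: 7.28
eef_pos: [0.4477, -0.2073, 0.1198]
tool_rot: [0.433, -0.558, 0.559, -0.434]
ft_force: [0.2, 0.9, -0.0]
opening: 0.0901
```

Run:
```python
from h import *
go((.448,-.2045,.036,-14.3))
im,d=grab_frame('top'); save('top2',im[120:300,100:420],2.4); w=cloud('top',d)
m=np.zeros(d.shape,bool); m[160:220,190:270]=1; W=w[...,2]
print(rect(w[m&(W>.028)&(W<.045)][:,:2]), np.percentile(W[m],[50,90]))
```

```text
t 7.28 p [ 0.4477 -0.2073  0.1198] yaw -14.38 y [ 0.001 -0.    -1.   ] open 0.0901 F [ 0.2  0.9 -0. ] j [-0.54 -0.12  2.1   0.    1.16 -0.29]
(0.448, -0.2045, 0.036, np.float64(-14.3)) slide [-0.0028  0.0838 -0.0005] twist [-0.05 -0.08 -0.01]
(array([0.6059, 0.0915]), array([0.1097, 0.0501]), -77.4) [nan nan]
```

View pics/top2.png

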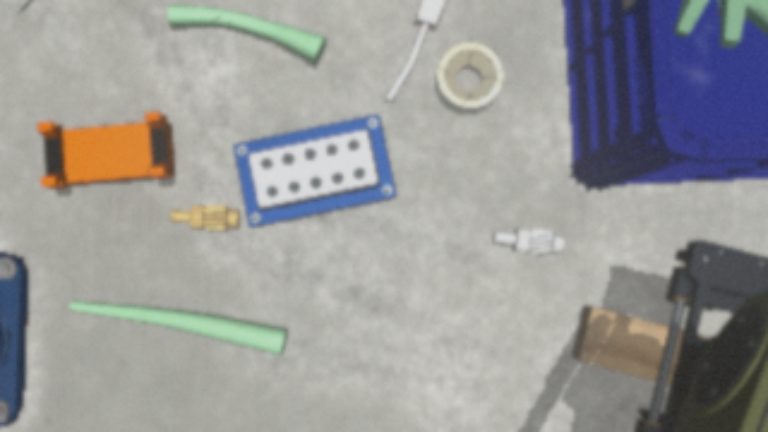

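The metal block sits centred and square on the plate (crop 315,170) with even margins all round. Now down on the wood.

jog_arm:
  series:
    - {"twist":[0,0,0],"slide":[-0.0028,0.025,-0.0005],"claw":0.09}
    - {"twist":[0,0,0],"slide":[-0.0028,0.05,-0.0005],"claw":0.09}
    - {"twist":[0,0,0],"slide":[-0.0028,0.07,-0.0005],"claw":0.08}
    - {"twist":[0,0,0],"slide":[-0.0028,0.082,-0.0005],"claw":0.065}
    - {"twist":[0,0,0],"slide":[-0.0028,0.084,-0.0005],"claw":0.04}
    - {"twist":[0,0,0],"slide":[-0.0028,0.084,-0.0005],"claw":0.04}
    - {"twist":[0,0,0],"slide":[-0.0028,0.084,-0.0005],"claw":0.04}
    - {"twist":[0,0,0],"slide":[-0.0028,0.084,-0.0005],"claw":0.04}
    - {"twist":[0,0,0],"slide":[-0.0028,0.084,-0.0005],"claw":0.04}
    - {"twist":[0,0,0],"slide":[-0.0028,0.084,-0.0005],"claw":0.04}
    - {"twist":[0,0,0],"slide":[-0.0028,0.084,-0.0005],"claw":0.04}
    - {"twist":[0,0,0],"slide":[-0.0028,0.084,-0.0005],"claw":0.04}
  force: 30

```text
time: 8.33
eef_pos: [0.4478, -0.2062, 0.0351]
tool_rot: [0.433, -0.559, 0.559, -0.433]
ft_force: [0.5, 1.1, 6.4]
opening: 0.0499
```

```bash
python3 -c "
from h import *
go((.448,-.2045,.16,-14.3),(.448,-.02,.16,-8),(.606,.0915,.14,12.6),(.606,.0915,.09,12.6))"
```

```text
t 8.33 p [ 0.4478 -0.2062  0.0351] yaw -14.45 y [ 0.    -0.001 -1.   ] open 0.0499 F [0.5 1.1 6.4] j [-0.54 -0.    2.15 -0.    0.99 -0.29]
(0.448, -0.2045, 0.16, np.float64(-14.3)) slide [-0.0016 -0.1249 -0.0002] twist [-0.03 -0.15  0.06]
(0.448, -0.02, 0.16, np.float64(-8.0)) slide [-0.1802 -0.1251 -0.0462] twist [-0.03 -6.45  0.06]
(0.606, 0.0915, 0.14, np.float64(12.6)) slide [-0.3277 -0.1052  0.079 ] twist [-2.000e-02 -2.705e+01  7.000e-02]
(0.606, 0.0915, 0.09, np.float64(12.6)) slide [-0.3277 -0.0552  0.0789] twist [-2.000e-02 -2.705e+01  7.000e-02]
```

jog_arm:
  series:
    - {"twist":[0,0,0],"slide":[0,-0.02,0],"claw":0.04}
    - {"twist":[0,0,0],"slide":[0,-0.055,0],"claw":0.04}
    - {"twist":[0,0,0],"slide":[0,-0.09,0],"claw":0.04}
    - {"twist":[0,0,0],"slide":[-0.01,-0.12,-0.003],"claw":0.04}
    - {"twist":[0,-1,0],"slide":[-0.035,-0.125,-0.01],"claw":0.04}
    - {"twist":[0,-2,0],"slide":[-0.07,-0.125,-0.02],"claw":0.04}
    - {"twist":[0,-3,0],"slide":[-0.105,-0.125,-0.03],"claw":0.04}
    - {"twist":[0,-4,0],"slide":[-0.14,-0.125,-0.038],"claw":0.04}
    - {"twist":[0,-6,0],"slide":[-0.17,-0.125,-0.046],"claw":0.04}
    - {"twist":[0,-8,0],"slide":[-0.19,-0.125,-0.04],"claw":0.04}
    - {"twist":[0,-11,0],"slide":[-0.215,-0.125,-0.02],"claw":0.04}
    - {"twist":[0,-14,0],"slide":[-0.24,-0.12,0],"claw":0.04}

```text
time: 9.33
eef_pos: [0.5079, 0.0277, 0.1552]
tool_rot: [0.499, -0.5, 0.502, -0.499]
ft_force: [0.6, -1.5, -0.8]
opening: 0.0507
```

```bash
python3 -c "
from h import *
go((.606,.091,.12,12.6),(.606,.091,.085,12.6))"
```

```text
t 9.33 p [0.5079 0.0277 0.1552] yaw -0.27 y [ 0.001 -0.002 -1.   ] open 0.0507 F [ 0.6 -1.5 -0.8] j [-0.05 -0.13  2.04 -0.    1.23 -0.05]
(0.606, 0.091, 0.12, np.float64(12.6)) slide [-0.0638  0.0352  0.0978] twist [ -0.07 -12.87   0.1 ]
(0.606, 0.091, 0.085, np.float64(12.6)) slide [-0.0638  0.0702  0.0977] twist [ -0.07 -12.87   0.1 ]
```

jog_arm:
  series:
    - {"twist":[0,-3,0],"slide":[-0.012,0,0.02],"claw":0.04}
    - {"twist":[0,-6,0],"slide":[-0.03,0.005,0.048],"claw":0.04}
    - {"twist":[0,-9,0],"slide":[-0.048,0.01,0.075],"claw":0.04}
    - {"twist":[0,-12,0],"slide":[-0.06,0.02,0.093],"claw":0.04}
    - {"twist":[0,-12.9,0],"slide":[-0.0638,0.035,0.098],"claw":0.04}
    - {"twist":[0,-12.9,0],"slide":[-0.0638,0.05,0.098],"claw":0.04}
    - {"twist":[0,-12.9,0],"slide":[-0.0638,0.06,0.098],"claw":0.04}
    - {"twist":[0,-12.9,0],"slide":[-0.0638,0.065,0.098],"claw":0.04}
    - {"twist":[0,-12.9,0],"slide":[-0.0638,0.068,0.098],"claw":0.04}
    - {"twist":[0,-12.9,0],"slide":[-0.0638,0.068,0.098],"claw":0.04}

```text
time: 10.17
eef_pos: [0.6056, 0.0907, 0.0866]
tool_rot: [0.552, -0.442, 0.442, -0.551]
ft_force: [-1.0, 0.7, -2.1]
opening: 0.0499
```

```bash
python3 -c "
from h import *
go((.606,.091,.0745,12.6))
im,d=grab_frame('scene'); save('sc2',im[130:280,150:330],4)"
```

```text
t 10.17 p [0.6056 0.0907 0.0866] yaw 12.61 y [ 0.    -0.002 -1.   ] open 0.0499 F [-1.   0.7 -2.1] j [ 0.06  0.18  1.85 -0.    1.11 -0.16]
(0.606, 0.091, 0.0745, np.float64(12.6)) slide [-0.0003  0.0121  0.0004] twist [0.01 0.01 0.09]
```

View pics/sc2.png

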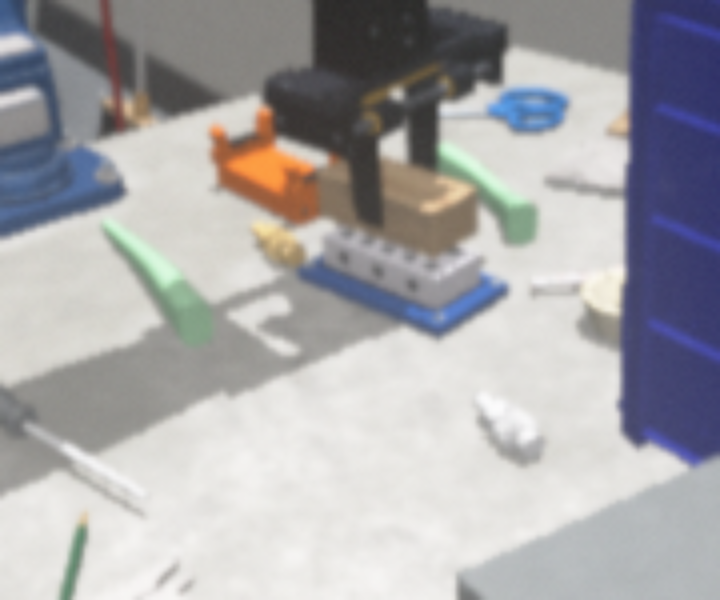

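The wood is held level directly above the metal block (crop 400,200). Lowering.

jog_arm:
  series:
    - {"twist":[0,0,0],"slide":[0,0.004,0.0004],"claw":0.04}
    - {"twist":[0,0,0],"slide":[0,0.008,0.0004],"claw":0.04}
    - {"twist":[0,0,0],"slide":[0,0.011,0.0004],"claw":0.04}
    - {"twist":[0,0,0],"slide":[0,0.0125,0.0004],"claw":0.04}
    - {"twist":[0,0,0],"slide":[0,0.0135,0.0004],"claw":0.04}
    - {"twist":[0,0,0],"slide":[0,0.014,0.0004],"claw":0.04}
    - {"twist":[0,0,0],"slide":[0,0.014,0.0004],"claw":0.04}

```text
time: 10.8
eef_pos: [0.6066, 0.0908, 0.0733]
tool_rot: [0.552, -0.441, 0.443, -0.552]
ft_force: [-0.2, -0.1, -1.3]
opening: 0.0505
```

jog_arm:
  series:
    - {"twist":[0,0,0],"slide":[0,0.0008,0],"claw":0.04}
    - {"twist":[0,0,0],"slide":[0,0.0008,0],"claw":0.04}
    - {"twist":[0,0,0],"slide":[0,0.0008,0],"claw":0.04}

```text
time: 11.05
eef_pos: [0.6068, 0.0908, 0.0731]
tool_rot: [-0.552, 0.441, -0.443, 0.552]
ft_force: [-1.6, -1.2, 1.6]
opening: 0.0501
```

Touching. Release and retreat.

jog_arm:
  series:
    - {"twist":[0,0,0],"slide":[0,0,0],"claw":0.06}
    - {"twist":[0,0,0],"slide":[0,0,0],"claw":0.08}
    - {"twist":[0,0,0],"slide":[0,0,0],"claw":0.08}
    - {"twist":[0,0,0],"slide":[0,0,0],"claw":0.085}
    - {"twist":[0,0,0],"slide":[0,0,0],"claw":0.085}
    - {"twist":[0,0,0],"slide":[0,0,0],"claw":0.085}
    - {"twist":[0,0,0],"slide":[0,-0.02,0],"claw":0.085}
    - {"twist":[0,0,0],"slide":[0,-0.05,0],"claw":0.085}
    - {"twist":[0,0,0],"slide":[0,-0.08,0],"claw":0.09}
    - {"twist":[0,0,0],"slide":[0,-0.11,0],"claw":0.09}
    - {"twist":[0,0,0],"slide":[0,-0.11,0],"claw":0.09}

```text
time: 11.97
eef_pos: [0.6105, 0.0913, 0.1913]
tool_rot: [-0.549, 0.438, -0.446, 0.555]
ft_force: [0.4, 0.9, 0.9]
opening: 0.0899
```

```bash
python3 -c "
from h import *
go((.6203,.278,.12,5.8),(.6203,.278,.026,5.8))"
```

```text
t 11.97 p [0.6105 0.0913 0.1913] yaw 12.62 y [ 0.014 -0.001 -1.   ] open 0.0899 F [0.4 0.9 0.9] j [ 0.06  0.08  1.78 -0.    1.27 -0.16]
(0.6203, 0.278, 0.12, np.float64(5.8)) slide [-0.1803  0.0713  0.0494] twist [-0.81  6.81  0.17]
(0.6203, 0.278, 0.026, np.float64(5.8)) slide [-0.1807  0.1653  0.048 ] twist [-0.81  6.81  0.17]
```

jog_arm:
  series:
    - {"twist":[-0.8,2,0],"slide":[-0.02,0,0.006],"claw":0.093}
    - {"twist":[-0.8,4,0],"slide":[-0.05,0,0.014],"claw":0.093}
    - {"twist":[-0.8,6.8,0],"slide":[-0.085,0.01,0.024],"claw":0.093}
    - {"twist":[-0.8,6.8,0.2],"slide":[-0.12,0.03,0.033],"claw":0.093}
    - {"twist":[-0.8,6.8,0.2],"slide":[-0.15,0.05,0.041],"claw":0.093}
    - {"twist":[-0.8,6.8,0.2],"slide":[-0.17,0.065,0.047],"claw":0.093}
    - {"twist":[-0.8,6.8,0.2],"slide":[-0.1805,0.071,0.0494],"claw":0.093}
    - {"twist":[-0.8,6.8,0.2],"slide":[-0.1805,0.071,0.0494],"claw":0.093}
    - {"twist":[-0.8,6.8,0.2],"slide":[-0.1805,0.071,0.0494],"claw":0.093}

```text
time: 12.72
eef_pos: [0.6202, 0.2779, 0.1201]
tool_rot: [0.525, -0.474, 0.474, -0.525]
ft_force: [0.2, -0.2, 0.6]
opening: 0.0933
```

Run:
```python
from h import *
go((.6203,.2785,.026,5.8))
im,d=grab_frame('top'); save('top3',im[130:290,60:280],3); w=cloud('top',d)
m=np.zeros(d.shape,bool); m[150:230,180:280]=1; W=w[...,2]
q=m&(W>.065)&(W<.085); print(rect(w[q][:,:2]), np.median(W[q]))
```

```text
t 12.72 p [0.6202 0.2779 0.1201] yaw 5.86 y [-0. -0. -1.] open 0.0933 F [ 0.2 -0.2  0.6] j [ 0.34  0.28  1.67 -0.    1.19  0.24]
(0.6203, 0.2785, 0.026, np.float64(5.8)) slide [-0.0006  0.0941  0.0002] twist [0.02 0.06 0.01]
(array([0.6058, 0.092 ]), array([0.1101, 0.0502]), -77.4) 0.07602807054993536
```

View pics/top3.png

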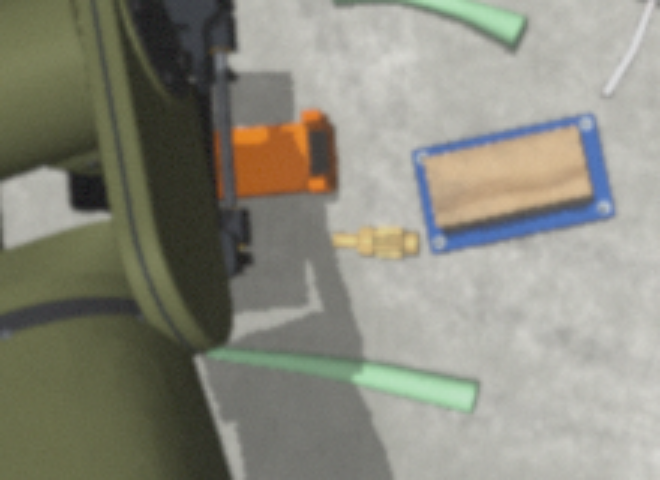

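The wood is centred on the stack at (0.606, 0.092), top at z 0.076. The gripper stands over the saddle. Descending.

jog_arm:
  series:
    - {"twist":[0,0,0],"slide":[-0.0006,0.025,0],"claw":0.093}
    - {"twist":[0,0,0],"slide":[-0.0006,0.05,0],"claw":0.093}
    - {"twist":[0,0,0],"slide":[-0.0006,0.075,0],"claw":0.08}
    - {"twist":[0,0,0],"slide":[-0.0006,0.09,0],"claw":0.06}
    - {"twist":[0,0,0],"slide":[-0.0006,0.0935,0],"claw":0.04}
    - {"twist":[0,0,0],"slide":[-0.0006,0.0935,0],"claw":0.04}
    - {"twist":[0,0,0],"slide":[-0.0006,0.0935,0],"claw":0.04}
    - {"twist":[0,0,0],"slide":[-0.0006,0.0935,0],"claw":0.04}
    - {"twist":[0,0,0],"slide":[-0.0006,0.0935,0],"claw":0.04}
    - {"twist":[0,0,0],"slide":[-0.0006,0.0935,0],"claw":0.04}
    - {"twist":[0,0,0],"slide":[-0.0006,0.0935,0],"claw":0.04}
    - {"twist":[0,0,0],"slide":[-0.0006,0.0935,0],"claw":0.04}
  force: 30

```text
time: 13.77
eef_pos: [0.6221, 0.2785, 0.0297]
tool_rot: [-0.523, 0.473, -0.475, 0.526]
ft_force: [0.2, 0.4, 5.2]
opening: 0.0497
```

```bash
python3 -c "
from h import *
go((.6203,.278,.17,5.8),(.606,.0915,.16,12.6),(.606,.0915,.12,12.6))"
```

```text
t 13.77 p [0.6221 0.2785 0.0297] yaw 5.8 y [ 0.004  0.001 -1.   ] open 0.0497 F [0.2 0.4 5.2] j [ 0.34  0.38  1.71 -0.    1.04  0.24]
(0.6203, 0.278, 0.17, np.float64(5.8)) slide [ 0.0002 -0.1403 -0.0012] twist [-0.23  0.   -0.04]
(0.606, 0.0915, 0.16, np.float64(12.6)) slide [ 0.1843 -0.1306 -0.0344] twist [-0.23 -6.8  -0.03]
(0.606, 0.0915, 0.12, np.float64(12.6)) slide [ 0.1843 -0.0906 -0.0345] twist [-0.23 -6.8  -0.03]
```

jog_arm:
  series:
    - {"twist":[0,0,0],"slide":[0,-0.02,0],"claw":0.04}
    - {"twist":[0,0,0],"slide":[0,-0.05,0],"claw":0.04}
    - {"twist":[0,0,0],"slide":[0,-0.085,0],"claw":0.04}
    - {"twist":[0,0,0],"slide":[0.005,-0.12,0],"claw":0.04}
    - {"twist":[-0.2,-1,0],"slide":[0.02,-0.14,-0.003],"claw":0.04}
    - {"twist":[-0.2,-2,0],"slide":[0.05,-0.14,-0.01],"claw":0.04}
    - {"twist":[-0.2,-4,0],"slide":[0.085,-0.14,-0.016],"claw":0.04}
    - {"twist":[-0.2,-5,0],"slide":[0.12,-0.14,-0.023],"claw":0.04}
    - {"twist":[-0.2,-6.8,0],"slide":[0.15,-0.135,-0.029],"claw":0.04}
    - {"twist":[-0.2,-6.8,0],"slide":[0.175,-0.13,-0.033],"claw":0.04}
    - {"twist":[-0.2,-6.8,0],"slide":[0.184,-0.12,-0.0345],"claw":0.04}
    - {"twist":[-0.2,-6.8,0],"slide":[0.184,-0.11,-0.0345],"claw":0.04}

```text
time: 14.77
eef_pos: [0.6057, 0.09, 0.1388]
tool_rot: [-0.551, 0.443, -0.443, 0.551]
ft_force: [-0.5, -0.5, -2.3]
opening: 0.0497
```

Run:
```python
from h import *
go((.606,.0915,.115,12.6),(.606,.0915,.106,12.6))
im,d=grab_frame('scene'); save('sc3',im[130:280,150:330],4)
im,d=grab_frame('top'); w=cloud('top',d)
hs=cv2.cvtColor(im,cv2.COLOR_RGB2HSV); q=(hs[...,0]<15)&(hs[...,1]>150); q[:,300:]=0; q[:140]=0;q[235:]=0
print('orange',q.sum(),np.nanpercentile(w[q],[2,50,98],axis=0).round(4)); save('top4',im[130:250,170:310],3)
```

```text
t 14.77 p [0.6057 0.09   0.1388] yaw 12.44 y [ 0.001  0.    -1.   ] open 0.0497 F [-0.5 -0.5 -2.3] j [ 0.06  0.12  1.82  0.    1.2  -0.16]
(0.606, 0.0915, 0.115, np.float64(12.6)) slide [-0.0014  0.0238  0.0006] twist [-0.04 -0.16 -0.02]
(0.606, 0.0915, 0.106, np.float64(12.6)) slide [-0.0014  0.0328  0.0006] twist [-0.04 -0.16 -0.02]
orange 4 [[0.5637 0.1201 0.1591]
 [0.5678 0.1368 0.1595]
 [0.5704 0.1385 0.2829]]
```

View pics/sc3.png

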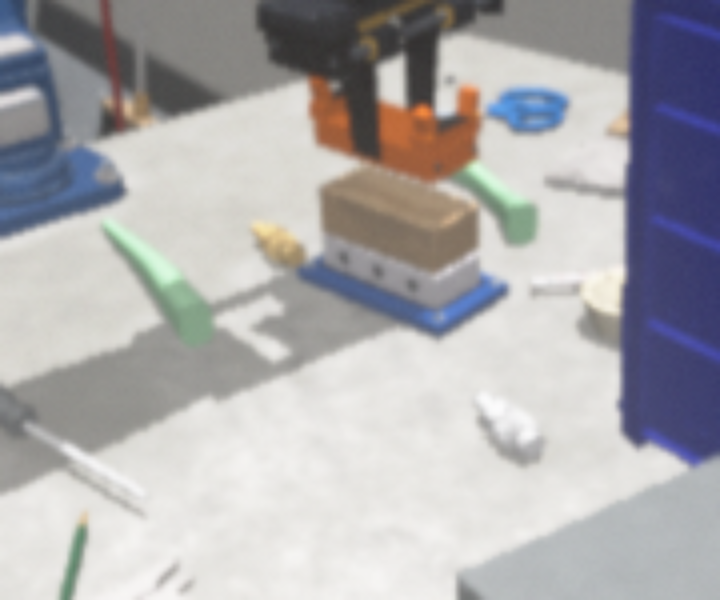

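The saddle hangs level, notches up, over the wood (crop 400,130). Lowering.

jog_arm:
  series:
    - {"twist":[0,0,0],"slide":[-0.0014,0.008,0.0006],"claw":0.04}
    - {"twist":[0,-0.2,0],"slide":[-0.0014,0.016,0.0006],"claw":0.04}
    - {"twist":[0,-0.2,0],"slide":[-0.0014,0.022,0.0006],"claw":0.04}
    - {"twist":[0,-0.2,0],"slide":[-0.0014,0.026,0.0006],"claw":0.04}
    - {"twist":[0,-0.2,0],"slide":[-0.0014,0.029,0.0006],"claw":0.04}
    - {"twist":[0,-0.2,0],"slide":[-0.0014,0.031,0.0006],"claw":0.04}
    - {"twist":[0,-0.2,0],"slide":[-0.0014,0.0325,0.0006],"claw":0.04}
    - {"twist":[0,-0.2,0],"slide":[-0.0014,0.033,0.0006],"claw":0.04}
    - {"twist":[0,-0.2,0],"slide":[-0.0014,0.033,0.0006],"claw":0.04}
    - {"twist":[0,-0.2,0],"slide":[-0.0014,0.033,0.0006],"claw":0.04}

```text
time: 15.7
eef_pos: [0.6045, 0.0944, 0.1063]
tool_rot: [0.553, -0.443, 0.439, -0.552]
ft_force: [-6.9, 1.0, 10.1]
opening: 0.0497
```

jog_arm:
  series:
    - {"twist":[0,0,0],"slide":[0,-0.001,0],"claw":0.04}
    - {"twist":[0,0,0],"slide":[0,-0.002,0],"claw":0.04}
    - {"twist":[0,0,0],"slide":[0,-0.002,0],"claw":0.04}

```text
time: 15.95
eef_pos: [0.605, 0.0944, 0.1088]
tool_rot: [0.553, -0.443, 0.44, -0.552]
ft_force: [-0.6, -0.5, -2.0]
opening: 0.0496
```

Run:
```python
from h import *
go((.606,.0918,.112,12.6))
im,d=grab_frame('scene'); save('sc4',im[130:230,200:300],6)
```

```text
t 15.95 p [0.605  0.0944 0.1088] yaw 12.79 y [-0.003  0.002 -1.   ] open 0.0496 F [-0.6 -0.5 -2. ] j [ 0.07  0.15  1.84  0.    1.15 -0.16]
(0.606, 0.0918, 0.112, np.float64(12.6)) slide [ 0.0027 -0.0032  0.0004] twist [ 0.16  0.19 -0.14]
```

View pics/sc4.png

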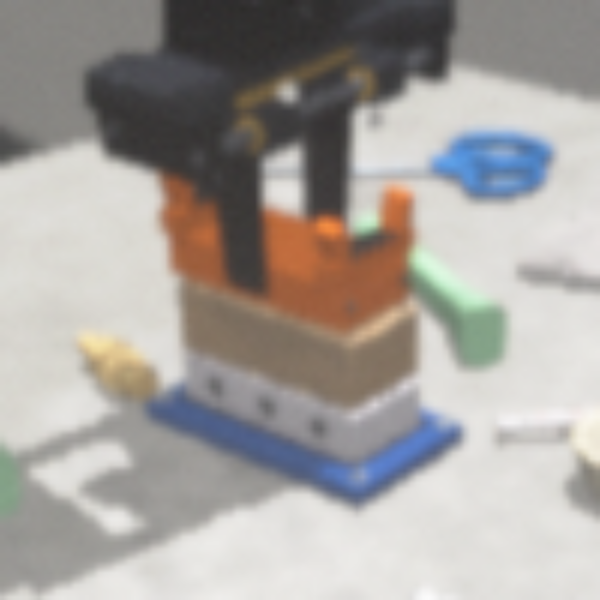

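The saddle sits level, a few mm to the left (+y). I'll shift it 2.7 mm back and set down gently.

jog_arm:
  series:
    - {"twist":[0.1,0.2,-0.1],"slide":[0.001,-0.002,0.0004],"claw":0.04}
    - {"twist":[0.1,0.2,-0.1],"slide":[0.0027,-0.002,0.0004],"claw":0.04}
    - {"twist":[0.1,0.2,-0.1],"slide":[0.0027,-0.002,0.0004],"claw":0.04}
    - {"twist":[0.1,0.2,-0.1],"slide":[0.0027,-0.001,0.0004],"claw":0.04}
    - {"twist":[0.1,0.2,-0.1],"slide":[0.0027,0,0.0004],"claw":0.04}
    - {"twist":[0.1,0.2,-0.1],"slide":[0.0027,0.001,0.0004],"claw":0.04}
    - {"twist":[0.1,0.2,-0.1],"slide":[0.0027,0.001,0.0004],"claw":0.04}

```text
time: 16.58
eef_pos: [0.6054, 0.0918, 0.1068]
tool_rot: [0.552, -0.443, 0.441, -0.551]
ft_force: [0.5, 0.5, -2.1]
opening: 0.0499
```

jog_arm:
  series:
    - {"twist":[0,0,0],"slide":[0,0.0005,0],"claw":0.04}
    - {"twist":[0,0,0],"slide":[0,0.0009,0],"claw":0.04}
    - {"twist":[0,0,0],"slide":[0,0.001,0],"claw":0.04}

```text
time: 16.83
eef_pos: [0.6056, 0.0918, 0.1063]
tool_rot: [0.552, -0.443, 0.441, -0.551]
ft_force: [-1.0, 0.2, 0.8]
opening: 0.0498
```

jog_arm:
  series:
    - {"twist":[0,0,0],"slide":[0,0,0],"claw":0.06}
    - {"twist":[0,0,0],"slide":[0,0,0],"claw":0.07}
    - {"twist":[0,0,0],"slide":[0,0,0],"claw":0.08}
    - {"twist":[0,0,0],"slide":[0,0,0],"claw":0.08}
    - {"twist":[0,0,0],"slide":[0,0,0],"claw":0.08}
    - {"twist":[0,0,0],"slide":[0,0,0],"claw":0.08}
    - {"twist":[0,0,0],"slide":[0,-0.02,0],"claw":0.08}
    - {"twist":[0,0,0],"slide":[0,-0.05,0],"claw":0.08}
    - {"twist":[0,0,0],"slide":[0,-0.08,0],"claw":0.08}
    - {"twist":[0,0,0],"slide":[0,-0.1,0],"claw":0.06}
    - {"twist":[0,0,0],"slide":[0,-0.1,0],"claw":0.06}

```text
time: 17.75
eef_pos: [0.6088, 0.092, 0.2128]
tool_rot: [-0.55, 0.44, -0.444, 0.554]
ft_force: [1.1, 0.9, 0.9]
opening: 0.0719
```

```bash
python3 -c "
from h import *
go((.468,.2135,.15,-10.8),(.468,.2135,.026,-10.8))"
```

```text
t 17.75 p [0.6088 0.092  0.2128] yaw 12.59 y [ 0.008  0.001 -1.   ] open 0.0719 F [1.1 0.9 0.9] j [ 0.06  0.06  1.76  0.    1.31 -0.16]
(0.468, 0.2135, 0.15, np.float64(-10.8)) slide [-0.1493  0.0618 -0.1114] twist [-0.45 23.39 -0.06]
(0.468, 0.2135, 0.026, np.float64(-10.8)) slide [-0.1494  0.1858 -0.1124] twist [-0.45 23.39 -0.06]
```

jog_arm:
  series:
    - {"twist":[-0.4,4,0],"slide":[-0.02,0,-0.015],"claw":0.06}
    - {"twist":[-0.4,10,0],"slide":[-0.045,0,-0.034],"claw":0.06}
    - {"twist":[-0.4,16,0],"slide":[-0.07,0,-0.053],"claw":0.06}
    - {"twist":[-0.4,22,0],"slide":[-0.097,0.005,-0.073],"claw":0.06}
    - {"twist":[-0.4,23.4,0],"slide":[-0.123,0.02,-0.092],"claw":0.06}
    - {"twist":[-0.4,23.4,0],"slide":[-0.142,0.035,-0.106],"claw":0.06}
    - {"twist":[-0.4,23.4,0],"slide":[-0.1493,0.06,-0.1114],"claw":0.06}
    - {"twist":[-0.4,23.4,0],"slide":[-0.1493,0.085,-0.1114],"claw":0.06}
    - {"twist":[-0.4,23.4,0],"slide":[-0.1493,0.1,-0.1114],"claw":0.06}
    - {"twist":[-0.4,23.4,0],"slide":[-0.1493,0.1,-0.1114],"claw":0.06}
    - {"twist":[-0.4,23.4,0],"slide":[-0.1493,0.1,-0.1114],"claw":0.06}

```text
time: 18.67
eef_pos: [0.4672, 0.2132, 0.1103]
tool_rot: [-0.451, 0.545, -0.544, 0.45]
ft_force: [1.5, 0.1, 1.1]
opening: 0.0602
```

Run:
```python
from h import *
go((.468,.2135,.027,-10.8))
im,d=grab_frame('top'); save('top5',im[130:290,100:300],3.5); w=cloud('top',d); W=w[...,2]
m=np.zeros(d.shape,bool); m[130:230,170:300]=1
hs=cv2.cvtColor(im,cv2.COLOR_RGB2HSV); o=m&(hs[...,0]<15)&(hs[...,1]>150)
for lo,hi in((.09,.14),(.118,.14),(.09,.107)):
    q=o&(W>lo)&(W<hi); print(lo,q.sum(),rect(w[q][:,:2]),np.median(W[q]).round(4))
```

```text
t 18.67 p [0.4672 0.2132 0.1103] yaw -10.8 y [-0.002  0.    -1.   ] open 0.0602 F [1.5 0.1 1.1] j [ 0.32 -0.06  2.06  0.    1.14  0.51]
(0.468, 0.2135, 0.027, np.float64(-10.8)) slide [-0.0005  0.0833  0.0009] twist [ 0.13 -0.    0.02]
0.09 874 (array([0.6041, 0.0917]), array([0.1071, 0.056 ]), -77.5) 0.1006
0.118 114 (array([0.6041, 0.0917]), array([0.1071, 0.056 ]), -77.5) 0.1295
0.09 755 (array([0.6039, 0.0928]), array([0.082 , 0.0483]), -77.3) 0.1003
```

View pics/top5.png

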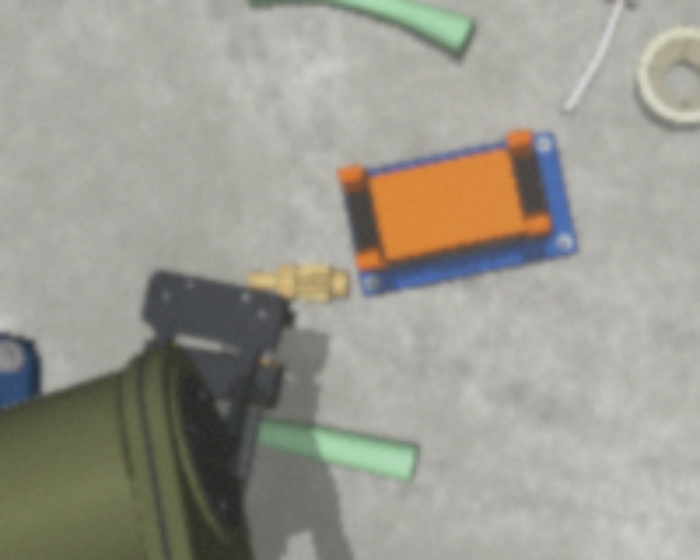

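The saddle is on the stack, square to the plate and centred at (0.604, 0.092), with body top z 0.100 and uprights z 0.130. The gripper is over the stem's middle. Gripping.

jog_arm:
  series:
    - {"twist":[0.1,0,0],"slide":[-0.0005,0.025,0.001],"claw":0.06}
    - {"twist":[0.1,0,0],"slide":[-0.0005,0.05,0.001],"claw":0.06}
    - {"twist":[0.1,0,0],"slide":[-0.0005,0.07,0.001],"claw":0.05}
    - {"twist":[0.1,0,0],"slide":[-0.0005,0.08,0.001],"claw":0.035}
    - {"twist":[0.1,0,0],"slide":[-0.0005,0.0833,0.001],"claw":0.02}
    - {"twist":[0.1,0,0],"slide":[-0.0005,0.0833,0.001],"claw":0.005}
    - {"twist":[0.1,0,0],"slide":[-0.0005,0.0833,0.001],"claw":0.005}
    - {"twist":[0.1,0,0],"slide":[-0.0005,0.0833,0.001],"claw":0.005}
    - {"twist":[0.1,0,0],"slide":[-0.0005,0.0833,0.001],"claw":0.005}
    - {"twist":[0.1,0,0],"slide":[-0.0005,0.0833,0.001],"claw":0.005}
    - {"twist":[0.1,0,0],"slide":[-0.0005,0.0833,0.001],"claw":0.005}
    - {"twist":[0.1,0,0],"slide":[-0.0005,0.0833,0.001],"claw":0.005}
  force: 20

```text
time: 19.72
eef_pos: [0.4707, 0.2143, 0.0301]
tool_rot: [0.449, -0.544, 0.546, -0.452]
ft_force: [-0.7, 0.1, 6.4]
opening: 0.0206
```

```bash
python3 -c "
from h import *
go((.468,.2135,.2,-10.8),(.605,.092,.2,12.6),(.605,.092,.16,12.6))"
```

```text
t 19.72 p [0.4707 0.2143 0.0301] yaw -10.81 y [ 0.005  0.001 -1.   ] open 0.0206 F [-0.7  0.1  6.4] j [ 0.32  0.06  2.1  -0.    0.98  0.51]
(0.468, 0.2135, 0.2, np.float64(-10.8)) slide [ 0.0009 -0.1699 -0.0018] twist [-0.25 -0.01 -0.13]
(0.605, 0.092, 0.2, np.float64(12.6)) slide [ 0.0946 -0.1694  0.1556] twist [ -0.27 -23.41  -0.08]
(0.605, 0.092, 0.16, np.float64(12.6)) slide [ 0.0946 -0.1294  0.1554] twist [ -0.27 -23.41  -0.08]
```

jog_arm:
  series:
    - {"twist":[0,0,0],"slide":[0,-0.001,0],"claw":0.005}
    - {"twist":[0,0,0],"slide":[0,-0.001,0],"claw":0.005}
    - {"twist":[0,0,0],"slide":[0,-0.001,0],"claw":0.005}
    - {"twist":[0,0,0],"slide":[0,-0.001,0],"claw":0.005}
    - {"twist":[0,0,0],"slide":[0,-0.001,0],"claw":0.005}

```text
time: 20.13
eef_pos: [0.4703, 0.2142, 0.0307]
tool_rot: [0.449, -0.544, 0.545, -0.452]
ft_force: [-0.9, 0.2, -0.8]
opening: 0.0201
```

```bash
python3 -c "
from h import *
go((.468,.2135,.2,-10.8),(.605,.092,.2,12.6),(.605,.092,.16,12.6))"
```

```text
t 20.13 p [0.4703 0.2142 0.0307] yaw -10.81 y [ 0.004  0.001 -1.   ] open 0.0201 F [-0.9  0.2 -0.8] j [ 0.32  0.06  2.1  -0.    0.98  0.51]
(0.468, 0.2135, 0.2, np.float64(-10.8)) slide [ 0.0008 -0.1693 -0.0015] twist [-0.21 -0.01 -0.11]
(0.605, 0.092, 0.2, np.float64(12.6)) slide [ 0.0944 -0.1689  0.1558] twist [ -0.23 -23.41  -0.06]
(0.605, 0.092, 0.16, np.float64(12.6)) slide [ 0.0945 -0.1289  0.1557] twist [ -0.23 -23.41  -0.06]
```

jog_arm:
  series:
    - {"twist":[0,0,0],"slide":[0,-0.015,0],"claw":0.005}
    - {"twist":[0,0,0],"slide":[0,-0.045,0],"claw":0.005}
    - {"twist":[0,0,0],"slide":[0,-0.08,0],"claw":0.005}
    - {"twist":[0,0,0],"slide":[0,-0.115,0],"claw":0.005}
    - {"twist":[0,0,0],"slide":[0,-0.15,0],"claw":0.005}
    - {"twist":[-0.2,-3,0],"slide":[0.01,-0.168,0.016],"claw":0.005}
    - {"twist":[-0.2,-7,0],"slide":[0.025,-0.169,0.041],"claw":0.005}
    - {"twist":[-0.2,-12,0],"slide":[0.042,-0.169,0.069],"claw":0.005}
    - {"twist":[-0.2,-17,0],"slide":[0.06,-0.169,0.098],"claw":0.005}
    - {"twist":[-0.2,-21,0],"slide":[0.077,-0.169,0.127],"claw":0.005}
    - {"twist":[-0.2,-23.4,0],"slide":[0.09,-0.169,0.149],"claw":0.005}
    - {"twist":[-0.2,-23.4,0],"slide":[0.0945,-0.165,0.1558],"claw":0.005}

```text
time: 21.13
eef_pos: [0.6074, 0.0894, 0.1964]
tool_rot: [-0.551, 0.442, -0.443, 0.552]
ft_force: [-0.8, 0.3, -0.9]
opening: 0.0206
```

Run:
```python
from h import *
go((.605,.092,.16,12.6),(.605,.092,.143,12.6))
im,d=grab_frame('scene'); save('sc5',im[80:230,150:330],4)
```

```text
t 21.13 p [0.6074 0.0894 0.1964] yaw 12.49 y [ 0.002  0.    -1.   ] open 0.0206 F [-0.8  0.3 -0.9] j [ 0.06  0.07  1.77  0.    1.29 -0.16]
(0.605, 0.092, 0.16, np.float64(12.6)) slide [-0.003   0.0364 -0.0019] twist [-0.14 -0.11  0.  ]
(0.605, 0.092, 0.143, np.float64(12.6)) slide [-0.003   0.0534 -0.0019] twist [-0.14 -0.11  0.  ]
```

View pics/sc5.png

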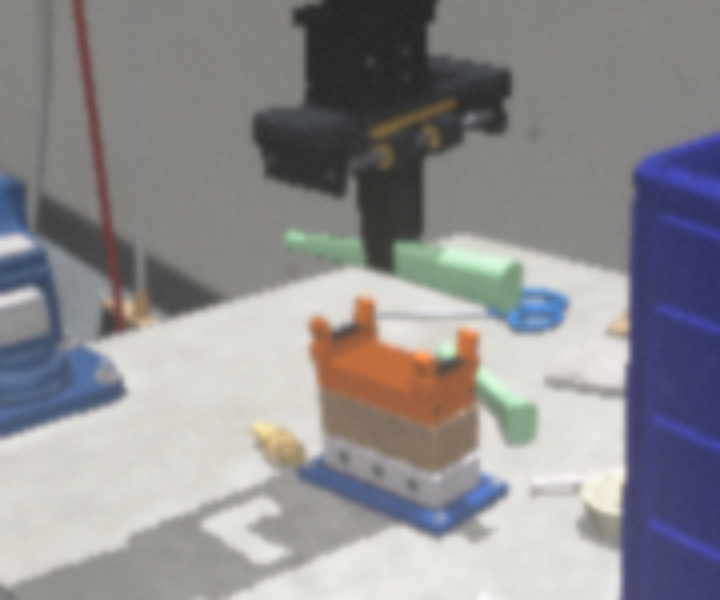

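The stem is level and parallel to the saddle (crop 400,265). Lowering it into the notches.

jog_arm:
  series:
    - {"twist":[-0.1,-0.1,0],"slide":[-0.002,0.008,-0.001],"claw":0.005}
    - {"twist":[-0.1,-0.1,0],"slide":[-0.003,0.018,-0.002],"claw":0.005}
    - {"twist":[-0.1,-0.1,0],"slide":[-0.003,0.028,-0.002],"claw":0.005}
    - {"twist":[-0.1,-0.1,0],"slide":[-0.003,0.037,-0.002],"claw":0.005}
    - {"twist":[-0.1,-0.1,0],"slide":[-0.003,0.044,-0.002],"claw":0.005}
    - {"twist":[-0.1,-0.1,0],"slide":[-0.003,0.049,-0.002],"claw":0.005}
    - {"twist":[-0.1,-0.1,0],"slide":[-0.003,0.051,-0.002],"claw":0.005}
    - {"twist":[-0.1,-0.1,0],"slide":[-0.003,0.052,-0.002],"claw":0.005}
    - {"twist":[-0.1,-0.1,0],"slide":[-0.003,0.052,-0.002],"claw":0.005}
    - {"twist":[-0.1,-0.1,0],"slide":[-0.003,0.052,-0.002],"claw":0.005}

```text
time: 22.02
eef_pos: [0.6042, 0.0921, 0.1433]
tool_rot: [0.552, -0.443, 0.442, -0.551]
ft_force: [0.2, 0.1, -0.5]
opening: 0.0206
```

jog_arm:
  series:
    - {"twist":[0,0,0],"slide":[0,0.0006,0.0005],"claw":0.005}
    - {"twist":[0,0,0],"slide":[0,0.001,0.0005],"claw":0.005}
    - {"twist":[0,0,0],"slide":[0,0.001,0.0005],"claw":0.005}

```text
time: 22.27
eef_pos: [0.605, 0.0922, 0.1426]
tool_rot: [-0.551, 0.443, -0.443, 0.551]
ft_force: [0.6, -0.0, 0.2]
opening: 0.0207
```

Run:
```python
from h import *
go((.605,.092,.143,12.6))
im,d=grab_frame('scene'); save('sc6',im[120:230,190:310],6)
```

```text
t 22.27 p [0.605  0.0922 0.1426] yaw 12.49 y [ 0.  0. -1.] open 0.0207 F [ 0.6 -0.   0.2] j [ 0.06  0.12  1.82  0.    1.2  -0.15]
(0.605, 0.092, 0.143, np.float64(12.6)) slide [ 0.0002 -0.0004 -0.0001] twist [-0.01 -0.11 -0.  ]
```

View pics/sc6.png

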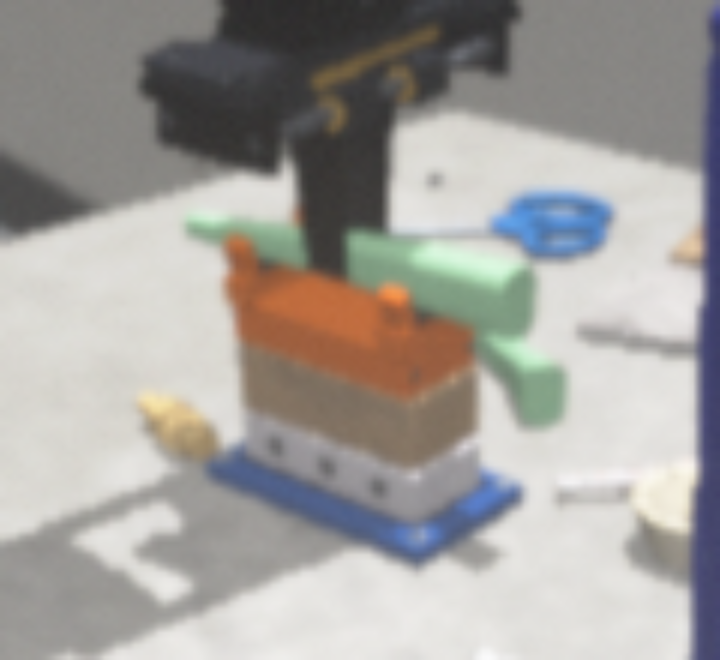

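The stem lies between the notch horns at both ends and its weight is off the gripper. Release and rise.

jog_arm:
  series:
    - {"twist":[0,0,0],"slide":[0,0.0003,0],"claw":0.025}
    - {"twist":[0,0,0],"slide":[0,0.0003,0],"claw":0.035}
    - {"twist":[0,0,0],"slide":[0,0.0003,0],"claw":0.05}
    - {"twist":[0,0,0],"slide":[0,0.0003,0],"claw":0.055}
    - {"twist":[0,0,0],"slide":[0,0.0003,0],"claw":0.055}
    - {"twist":[0,0,0],"slide":[0,0.0003,0],"claw":0.055}
    - {"twist":[0,0,0],"slide":[0,0.0003,0],"claw":0.055}
    - {"twist":[0,0,0],"slide":[0,-0.015,0],"claw":0.055}
    - {"twist":[0,0,0],"slide":[0,-0.04,0],"claw":0.055}
    - {"twist":[0,0,0],"slide":[0,-0.075,0],"claw":0.055}
    - {"twist":[0,0,0],"slide":[0,-0.11,0],"claw":0.055}
    - {"twist":[0,0,0],"slide":[0,-0.12,0],"claw":0.055}

```text
time: 23.32
eef_pos: [0.6074, 0.0924, 0.2697]
tool_rot: [-0.549, 0.44, -0.445, 0.554]
ft_force: [0.6, 1.2, 2.1]
opening: 0.0549
```

jog_arm:
  series:
    - {"twist":[0,0,0],"slide":[0,0,-0.035],"claw":0.055}
    - {"twist":[0,0,0],"slide":[0,0,-0.07],"claw":0.055}
    - {"twist":[0,0,0],"slide":[0,0,-0.105],"claw":0.055}
    - {"twist":[0,0,0],"slide":[0,0,-0.14],"claw":0.055}
    - {"twist":[0,0,0],"slide":[0,0,-0.175],"claw":0.055}
    - {"twist":[0,0,0],"slide":[0,0,-0.2],"claw":0.055}
    - {"twist":[0,0,0],"slide":[0,0,-0.2],"claw":0.055}

```text
time: 23.9
eef_pos: [0.4091, 0.0487, 0.2672]
tool_rot: [-0.549, 0.44, -0.445, 0.554]
ft_force: [0.7, -1.2, -1.0]
opening: 0.0548
```

Run:
```python
from h import *
go()
im,d=grab_frame('top'); save('top6',im[100:250,100:330],3); w=cloud('top',d); W=w[...,2]
m=np.zeros(d.shape,bool); m[140:235,160:310]=1
hs=cv2.cvtColor(im,cv2.COLOR_RGB2HSV); o=m&(hs[...,0]<15)&(hs[...,1]>150)&(W>.09); g=m&(hs[...,0]>40)&(hs[...,0]<85)&(hs[...,1]>50)&(W>.1)
so=rect(w[o][:,:2]); sg=rect(w[g][:,:2]); print('saddle',so,'stem',sg,'stem z',np.percentile(W[g],[5,50,95]).round(4),'saddle z',np.percentile(W[o],[10,50,98]).round(4))
a=np.radians(so[2]); u=np.array([np.cos(a),np.sin(a)]); dd=sg[0]-so[0]; print('along',dd@u,'across',dd@[-u[1],u[0]])
c=sg[0]; b=np.radians(sg[2]); v=np.array([np.cos(b),np.sin(b)]); s=(w[g][:,:2]-c)@v
for k in(-.09,-.05,0,.05,.09): print(k,np.percentile(w[g][np.abs(s-k)<.006,2],90).round(4))
```

```text
t 23.9 p [0.4091 0.0487 0.2672] yaw 12.46 y [ 0.01  0.   -1.  ] open 0.0548 F [ 0.7 -1.2 -1. ] j [-0.01 -0.46  2.11  0.    1.48 -0.23]
saddle (array([0.6043, 0.092 ]), array([0.107 , 0.0562]), -77.8) stem (array([0.6071, 0.092 ]), array([0.1935, 0.02  ]), -77.3) stem z [0.1265 0.1387 0.1452] saddle z [0.0985 0.1007 0.1316]
along 0.0005917094300750939 across 0.0027367645040010926
-0.09 0.1264
-0.05 0.1314
0 0.1381
0.05 0.1436
0.09 0.1458
```

View pics/top6.png

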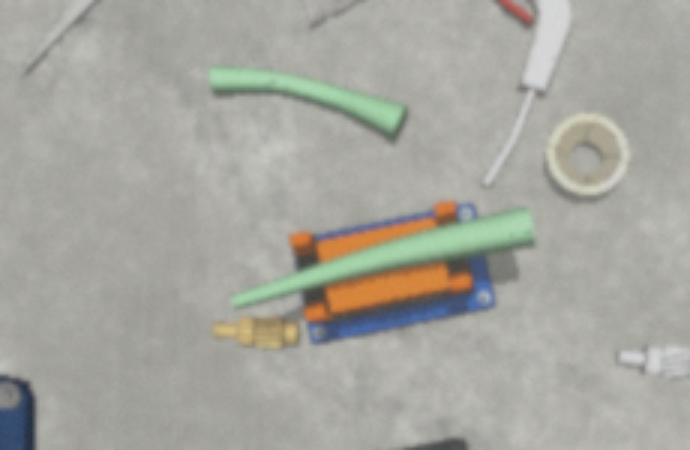

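The stem lies in both notches: 0.6 mm along, 2.7 mm across, 0.5° off, and its height profile is the bench profile plus 112 mm. The bystanders look unmoved in this view. The arm is clear, so I'm handing in.

```bash
python3 -c "
from h import *
print(workorder.finish_job())"
```

```text
the job is handed in; nothing more can be done
None
```

The work rest is built on the blue plate and handed in at about 24 s of robot time, well inside the 128 s limit. The hand-in reports no verdict, so the figures below are my own last camera measurements; the plate centre measured (0.606, 0.091).

| Part | Measured centre x, y (m) | Last check |
|---|---|---|
| Metal block | (0.606, 0.0915) | Square to the plate to within about 0.2° |
| Wooden block | (0.606, 0.092) | Top at z 0.076, as expected for the stack |
| Saddle | (0.604, 0.092) | Body top at z 0.100, upright tops at about 0.130, within 0.5° of the plate |
| Stem | (0.607, 0.092) | In both notches and level: 0.6 mm along, 2.7 mm across and 0.5° off the saddle |

- **Saddle contact:** on first touch it pressed at about 10 N and sat 3 mm off in y. I lifted it slightly, moved it back and set it down again before letting go.
- **Bystanders:** the green handle, both couplers and the plug looked unmoved in the last top view. I checked them by eye only and did not re-measure them.
- **Arm:** it stood clear of everything, about 0.2 m from the stack, when I handed in.

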